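# Unsnap the spacer cup and tip it out for counting

## Task

Pull the orange cup up out of its bay in the black dock, where spring plungers hold it by a snap fit, tip its two brass spacers out into the white tray, and stand the empty cup upright on the square black rubber pad. Leave the blue cup snapped into its bay, and do not knock over or shift the other things on the table.

Things in the scene. Friction and masses are not known exactly. Their poses are not given: they have to be found in the camera images.
- cup_orange: Orange cup, 68 mm tall, round about z (up, out of the mouth). Origin: centre of its foot's underside. Foot 40 mm across up to z = 10 mm, a groove above it; smooth flared bowl from z = 27 mm, inside 40 mm across at its floor (z = 30 mm) and 57 mm at the mouth. Grip the black rubber band below the rim: 64 mm across, z = 47 to 67 mm. 0.07 kg, with spacers 0.15 kg.
- cup_blue: The second cup, the same shape in blue, holding two magnets; it stays in its bay.
- dock: Fixed black dock, 195 x 70 x 30 mm (x, y, z). Origin: centre of its underside. Bays at x = +-47.5 mm, floor 4 mm up; either cup can be in either. A seated cup's origin is on the bay floor, its bowl just above the dock's top. Spring plungers hold the foot from +-y; their brass barrels stick out 9 mm. A cup pulls straight up with about 8 to 15 N, unsnaps within 15 mm and clears the dock after 26 mm.
- tray: The fixed white sheet-metal tray, 160 x 120 x 40 mm outside (x, y, z), open on top, walls 4 mm, inner floor 4 mm up. Origin: centre of its underside.
- pad: The fixed square black rubber pad, 90 x 90 x 4 mm. Origin: centre of its underside; its top is at z = 4 mm. It lies just in front of the tray (on its -x side).
- spacer_0: A brass spacer, a cylinder 19 mm across and 25 mm long, 40 g; starts standing in the orange cup. Origin: centre of one end face, z along its axis.
- spacer_1: A brass spacer, a cylinder 19 mm across and 25 mm long, 40 g; starts standing in the orange cup. Origin: centre of one end face, z along its axis.
- can_clear: Bystander: objective canister, black with a clear cap, 38 mm across, 52 mm tall, behind the dock. Origin: centre of its underside.
- screw_tin: Bystander: round light grey tin, 62 mm across, 30 mm tall, in front of the dock. Origin: centre of its underside.
- holder: Bystander: black post holder with a white thumb screw, 25 mm across, 38 mm with the screw, 50 mm tall, behind the tray. Origin: under its middle.
- tape_roll: Bystander: flat roll of amber tape, 67 mm across, 12 mm tall. Origin: centre of its underside.
- post: Bystander: slim steel post standing upright, 13 mm across, 76 mm tall. Origin: centre of its underside.

How it is judged:
On the way, in this order (a step that is already met when the one before it is completed fails the run):
1. the orange cup is pulled out of its bay, clear of the dock, with the spacers still in it (z of cup_orange in the frame of dock above 0.036 m and distance between each of spacer_0, spacer_1 and cup_orange below 0.09 m), for 0.1 s.
2. the orange cup is tipped over beside or above the tray (angle between cup_orange's own z axis and vertical above 1.3 rad and horizontal distance between cup_orange and tray below 0.2 m), for 0.1 s.
3. both spacers lie in the tray (x of spacer_0 in the frame of tray between -0.08 and 0.08 m and y of spacer_0 in the frame of tray between -0.06 and 0.06 m and z of each of spacer_0, spacer_1 in the frame of tray below 0.038 m and x of spacer_1 in the frame of tray between -0.08 and 0.08 m and y of spacer_1 in the frame of tray between -0.06 and 0.06 m), for 0.2 s.
At the end, for the whole second after the job is handed in: Both spacers lie at rest inside the tray (within its walls and below its rim); the orange cup stands upright (within 0.12 rad) and at rest on the pad, its foot's centre over the pad; the blue cup is still seated in its bay (moved less than 8 mm, upright) (all of step 3 and linear speed of each of spacer_0, spacer_1, cup_orange below 0.03 m/s and angle between each of cup_orange, cup_blue's own z axis and vertical below 0.12 rad and x of cup_orange in the frame of pad between -0.045 and 0.045 m and y of cup_orange in the frame of pad between -0.045 and 0.045 m and z of cup_orange in the frame of pad below 0.01 m and distance of cup_blue from where it was at the start of the episode below 0.008 m); the robot touches nothing.
It fails at once if the blue cup is pulled from its bay (distance of cup_blue from where it was at the start of the episode above 0.015 m).
It fails at once if the objective canister is knocked over or shifted by more than 25 mm (distance of can_clear from where it was at the start of the episode above 0.025 m or angle between can_clear's own z axis and vertical above 0.5 rad).
It fails at once if the screw tin is knocked over or shifted by more than 25 mm (distance of screw_tin from where it was at the start of the episode above 0.025 m or angle between screw_tin's own z axis and vertical above 0.5 rad).
It fails at once if the post holder is knocked over or shifted by more than 25 mm (distance of holder from where it was at the start of the episode above 0.025 m or angle between holder's own z axis and vertical above 0.5 rad).
It fails at once if the tape roll or the steel post is knocked over or shifted by more than 25 mm (distance of any of tape_roll, post from where it was at the start of the episode above 0.025 m or angle between any of tape_roll, post's own z axis and vertical above 0.5 rad).
It also fails if it takes over 51 s, if anything falls off the work surface, if the arm or the gripper's body presses on something with over 40 N, if the wrist force passes 120 N, or if a joint passes its speed limit or range.

## Robot

A 6-joint arm with a two-finger parallel gripper is mounted at the origin on a cart in front of the work surface, level with it; the furniture and walls round the work are solid. World frame = base frame: x ahead of the robot, y to its left, z up, the work surface at z = 0. Lengths are in m, angles in rad, forces in N, time in s.
With the tool pointing down it reaches from about 0.25 to 0.725 m from the base axis. Payload 9.7 kg.
Tool frame: the origin (TCP) lies on the centre line of the jaws, within the pads' length; the fingertips stand 8 mm ahead of it and the grasp point (between the pads) lies 11 mm behind it; z points along the fingers, y is the line along which they close (so a half turn about z gives the same grasp; the last joint's range is limited). The gripper opens to 85 mm and grips with 20 to 120 N. Pads are 22 mm wide; open, the fingers measure 114 mm over their backs; the gripper's body (76 mm by 85 mm) begins 54 mm behind the grasp point. The pads swing forward as they close: fully open they stand 13 mm farther back than shut.
Start: joints at [1.329, 0.087, 0.176, 1.66, 0, 1.571], TCP at [0.132, 0.534, 0.239] pointing down, gripper open.
Joint ranges: [-3.13, 3.13], [-0.85, 1.81], [-1.15, 1.24], [-2.2, 2.28], [-1.44, 1.52], [-3.14, 3.14]. Speed limits (rad/s): [2.22, 2.22, 2.57, 3.14, 3.14, 3.14].

## Interface

Orientations are given as [roll, pitch, yaw] about the fixed x, y, z axes, in that order (R = Rz(yaw) Ry(pitch) Rx(roll)).
In Python, from plant import bot gives the robot as it stands.
- The arm moves only by the shell command python3 -m handwheel 'ROWS' [FORCE]. ROWS is JSON, a list of rows, each a list of 5 numbers: the opening, from 0 (shut) to 1 (fully open), then the shift along the tool's x, y, z in mm, then the turn about the tool's z in rad. In form: [[grip, x, y, z, spin], ...]. A call has exactly 10 rows; each row shifts and turns the commanded pose from where the row before left it, along the tool's axes as they then stand; what a row does not reach is not made up. A row lasts 1/12 s, in which the tool goes at most 41.7 mm and 7.16 degrees, less where a joint would pass 70% of its speed; a pose out of reach is approached as far as the arm can. A call with a gripper value outside its range is refused whole. The fingers move at their own pace and stop on an object; FORCE is the grip in N (left out, the last holds). Time passes only in rows, so rows that do not move let the fingers close, or fill a call up. It gives the time, the measured TCP pose, the force, the opening and the grip force at its end, in the units of the state.
- bot.read_state(): the state, without advancing time (a new reading comes with each control period).
- bot.grab_frame(name): name is "scene" or "top" or "wrist"; returns the picture (384x512x3 uint8, red, green, blue); there is no depth.
- bot.calibration(name): a dict with "K" (3x3 intrinsics, pixels), "world_to_cam" (4x4, takes a point from world to camera coordinates). Camera axes: x right, y down, z forward; pixel columns grow to the right and rows downward; lengths in m; the calibration is good to about 2 mm. A picture is of the moment at which its call begins: read the wrist's pose just before it. calibration takes no time and is no camera call; for the wrist camera it gives the pose at the moment of the call.
- bot.sign_off(): hands the job in; it is judged then, once.
The state is a dict: "t": time; "joint_positions": joint angles; "joint_velocities": joint speeds; "effort": joint torques, N m; "position": TCP position; "orientation": TCP orientation; "wrist_force": force on the tool from outside, world axes, zero at the start; "torque": the same for the moment, N m; "opening": opening from 0.0 (shut) to 1.0 (fully open); "grip_force": force on a finger pad.
Only numpy, scipy, OpenCV 4.12 (cv2) and the standard library are available. Lean on these libraries where they do the work, as an engineer would, in place of code of your own. Each camera call takes 0.05 s, during which the arm holds its last target. There are 200 camera calls.

## Working session

There is one attempt and no reset: what is moved stays moved. The work goes in short steps, Python scripts to look and compute and a shell command to move; the robot and the scene stay as the last step left them, time stands still between calls to the robot, and variables do not carry over. Pictures are saved under pics/ and viewed, at most 10 in all, crops included, and the job is handed in when it is done.

```bash
mkdir -p pics; ls
python3 - <<'E'
from plant import bot
import cv2,numpy as np
for n in("scene","top"):
    im=bot.grab_frame(n); cv2.imwrite(f"pics/{n}.png",cv2.resize(im[:,:,::-1],(800,600),interpolation=cv2.INTER_CUBIC))
    c=bot.calibration(n); print(n,np.round(c["K"],1).tolist(),np.round(c["world_to_cam"],3).tolist())
s=bot.read_state(); print(s)
E
```

```text
pics
scene [[435.7, 0.0, 262.9], [0.0, 435.7, 187.8], [0.0, 0.0, 1.0]] [[0.71, -0.704, -0.018, -0.458], [-0.437, -0.42, -0.795, 0.224], [0.552, 0.572, -0.606, 0.82], [0.0, 0.0, 0.0, 1.0]]
top [[367.5, 0.0, 258.4], [0.0, 367.5, 194.0], [0.0, 0.0, 1.0]] [[-0.023, -1.0, 0.013, -0.09], [-0.991, 0.021, -0.135, 0.543], [0.134, -0.016, -0.991, 0.862], [0.0, 0.0, 0.0, 1.0]]
{'t': 0.1, 'joint_positions': array([1.32900852e+00, 8.73927672e-02, 1.75217891e-01, 1.65979413e+00,
       1.91441205e-05, 1.57081153e+00]), 'joint_velocities': array([-0.00146956, -0.00059919,  0.00272613,  0.00102362,  0.00024744,
       -0.00120795]), 'effort': array([-8.72327405e-05, -5.21563947e+01,  4.65652514e+01,  1.61997689e-02,
       -1.31413426e-04, -2.39860025e-07]), 'position': array([0.13163998, 0.53381518, 0.23866304]), 'orientation': array([-3.14041997e+00, -1.91262749e-05,  2.89978962e+00]), 'wrist_force': array([ 0.64900492,  0.41501895, -0.5013302 ]), 'torque': array([ 0.08042126, -0.00905287,  0.00165264]), 'grip_force': 0.0, 'opening': 1.0012489045551143}
```

View pics/top.png

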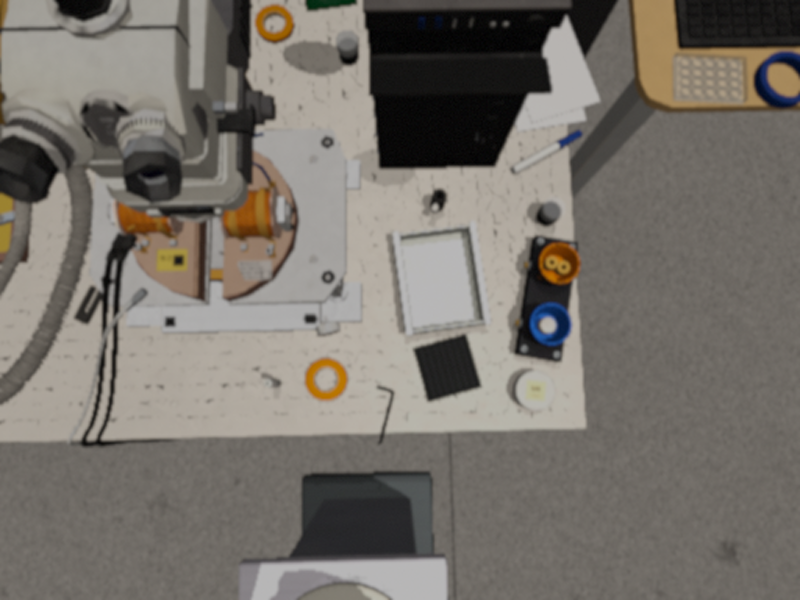

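View pics/scene.png

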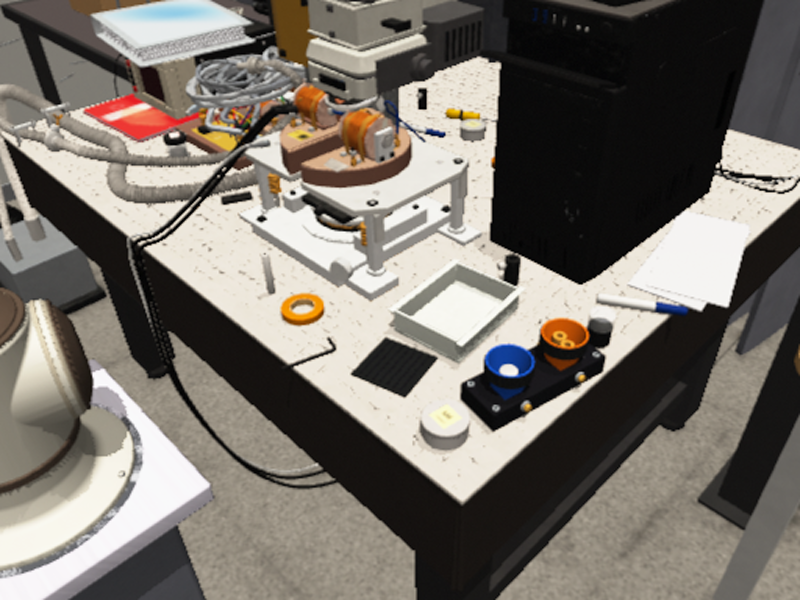

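Top view (800x600): the orange cup's rim is at about (559,264) and the blue one's at (551,325). The tray is around (440,280), the pad around (448,367), the tin at (535,390), the canister at (548,213) and the holder at (438,200). I'll enlarge this area for accurate pixel positions.

Run:
```python
import cv2
from plant import bot
im=bot.grab_frame("top")[110:262,240:390][:,:,::-1]
cv2.imwrite("pics/topc.png",cv2.resize(im,None,fx=3.9,fy=3.9,interpolation=cv2.INTER_CUBIC))
im=bot.grab_frame("scene")[155:305,220:420][:,:,::-1]
cv2.imwrite("pics/scenec.png",cv2.resize(im,None,fx=4,fy=4,interpolation=cv2.INTER_CUBIC))
```

```text
(no output)
```

View pics/topc.png

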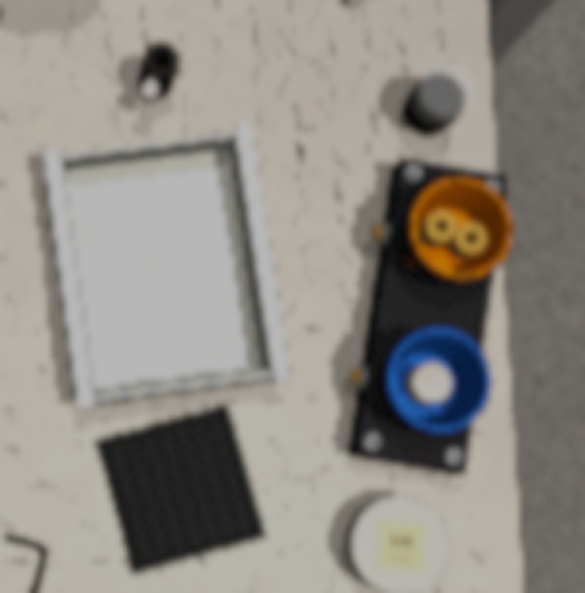

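View pics/scenec.png

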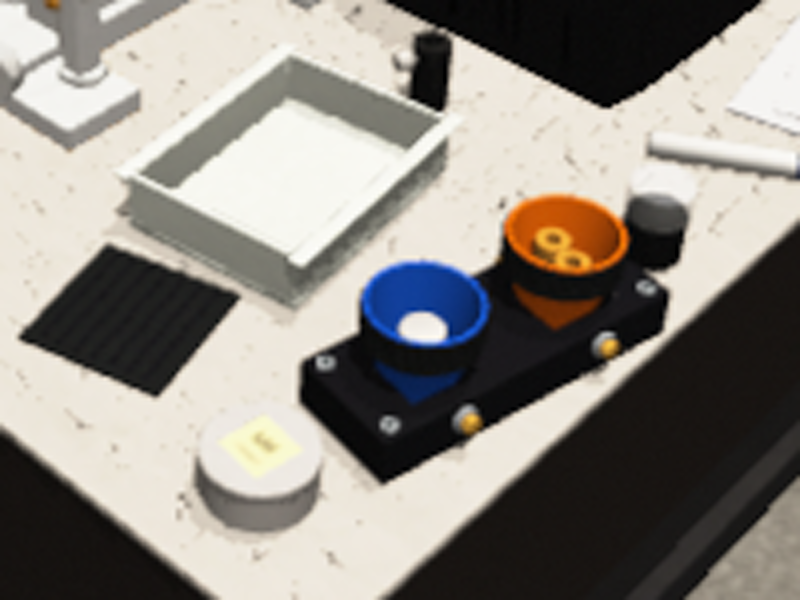

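```bash
cat > h.py <<'E'
from plant import bot
import numpy as np
def ray(n,u,v,z):
    c=bot.calibration(n); R=c["world_to_cam"][:3,:3]; t=c["world_to_cam"][:3,3]
    o=-R.T@t; d=R.T@np.linalg.solve(c["K"],[u,v,1]); return o+d*(z-o[2])/d[2]
E
python3 - <<'E'
from h import *
T=lambda u,v,z:ray("top",(u+.5)/3.9-.5+240,(v+.5)/3.9-.5+110,z)
S=lambda u,v,z:ray("scene",(u+.5)/4-.5+220,(v+.5)/4-.5+155,z)
p=lambda n,a:print(n,np.round(a[:2]*1000))
for n,u,v,z in [("or",460,229,.072),("bl",438,380,.072),("tTL",45,152,.04),("tTR",252,130,.04),("tBR",282,377,.04),("tBL",78,402,.04),
("p",98,441,.004),("p",226,407,.004),("p",264,536,.004),("p",136,570,.004),("dTL",392,163,.03),("dTR",506,176,.03),("dBR",463,470,.03),("dBL",352,452,.03),("tin",401,545,.03),("can",436,98,.052),("holder",162,62,.05)]:p(n,T(u,v,z))
for n,u,v,z in [("or",566,246,.072),("bl",425,312,.072),("p",107,244,.004),("p",240,297,.004),("p",158,395,.004),("p",21,337,.004),("tin",259,447,.03)]:p("S "+n,S(u,v,z))
p("tape",ray("top",327*.64,379*.64,.01)); p("postTop?",ray("top",262*.64,376*.64,.076));p("postbase",ray("top",277*.64,381*.64,.0));p("S post base",ray("scene",269*.64,292*.64,0))
E
```

```text
or [ 593. -340.]
bl [ 500. -321.]
tTL [654. -87.]
tTR [ 666. -219.]
tBR [ 507. -232.]
tBL [ 495. -104.]
p [ 472. -117.]
p [ 492. -201.]
p [ 409. -222.]
p [ 390. -139.]
dTL [ 645. -310.]
dTR [ 635. -384.]
dBR [ 447. -345.]
dBL [ 460. -275.]
tin [ 402. -303.]
can [ 682. -335.]
holder [ 709. -162.]
S or [ 585. -351.]
S bl [ 496. -330.]
S p [ 473. -120.]
S p [ 494. -206.]
S p [ 409. -227.]
S p [ 387. -142.]
S tin [ 402. -306.]
tape [426.  22.]
postTop? [432. 109.]
postbase [425. 103.]
S post base [420. 101.]
```

```bash
cat >> h.py <<'E'
from scipy.spatial.transform import Rotation as Ro
def to(x,y,z,yaw=None):
    s=bot.read_state(); R=Ro.from_euler('xyz',s["orientation"]); d=R.inv().apply(np.array([x,y,z])-s["position"])*1000
    cur=s["orientation"][2]
    print("t",round(s["t"],2),"pos",np.round(s["position"]*1000,1),"rpy",np.round(s["orientation"],3),"j",np.round(s["joint_positions"],2),"F",np.round(s["wrist_force"],1),"op",round(s["opening"],3),"grip",round(s["grip_force"],1))
    print("shift",np.round(d,1),"spin",None if yaw is None else round(-((yaw-cur+np.pi)%(2*np.pi)-np.pi),3))
E
python3 -m handwheel '[[1,-19,-30,0,0],[1,-19,-30,0,0],[1,-19,-30,0,0],[1,-19,-30,0,0],[1,-19,-30,0,0],[1,-19,-30,0,0],[1,-19,-30,0,0],[1,-19,-30,0,0],[1,-19,-30,0,0],[1,-19,-30,0,0]]'
python3 -c "
from h import *
to(.55,-.32,.24,np.pi-.2)"
```

```text
t: 1.03
position: [0.2442, 0.1957, 0.2393]
orientation: [3.141, 0.0, 2.901]
wrist_force: [1.1, -0.0, 0.6]
opening: 1.0
grip_force: 0.0
t 1.03 pos [244.2 195.7 239.3] rpy [3.141 0.    2.901] j [ 0.68 -0.47 -0.3   1.75 -0.    0.92] F [ 1.1 -0.   0.6] op 1.0 grip 0.0
shift [-420.  -427.8   -0.7] spin -0.041
```

```bash
python3 -m handwheel '[[1,-23,-24,0,0],[1,-23,-24,0,0],[1,-23,-24,0,0],[1,-23,-24,0,0],[1,-23,-24,0,0],[1,-23,-24,0,0],[1,-23,-24,0,0],[1,-23,-24,0,0],[1,-23,-24,0,0],[1,-23,-24,0,0]]' >/dev/null
python3 -m handwheel '[[1,-23,-24,0,-0.04],[1,-23,-24,0,0],[1,-23,-24,0,0],[1,-23,-24,0,0],[1,-23,-24,0,0],[1,-23,-24,0,0],[1,-23,-24,0,0],[1,-23,-24,0,0],[1,0,0,0,0],[1,0,0,0,0]]' >/dev/null
python3 - <<'E'
from h import *
import cv2
to(.593,-.343,.1,np.pi-.2)
c=bot.calibration("wrist"); im=bot.grab_frame("wrist"); cv2.imwrite("pics/w1.png",cv2.resize(im[:,:,::-1],(800,600),interpolation=cv2.INTER_CUBIC))
W=c["world_to_cam"]
for p in [(.593,-.343,.072),(.5,-.321,.072)]:
    q=c["K"]@(W@np.r_[p,1])[:3]; print(q[:2]/q[2]/.64)
E
```

```text
t 2.7 pos [ 551.1 -317.7  237. ] rpy [ 3.141e+00 -3.000e-03  2.938e+00] j [-0.52  0.31  0.43  1.69  0.   -0.32] F [ 0.5  0.1 -0.2] op 1.001 grip 0.0
shift [-46.6 -16.4 136.8] spin -0.003
[373.23430357 348.78881884]
[375.65046833 184.75521049]
```

View pics/w1.png

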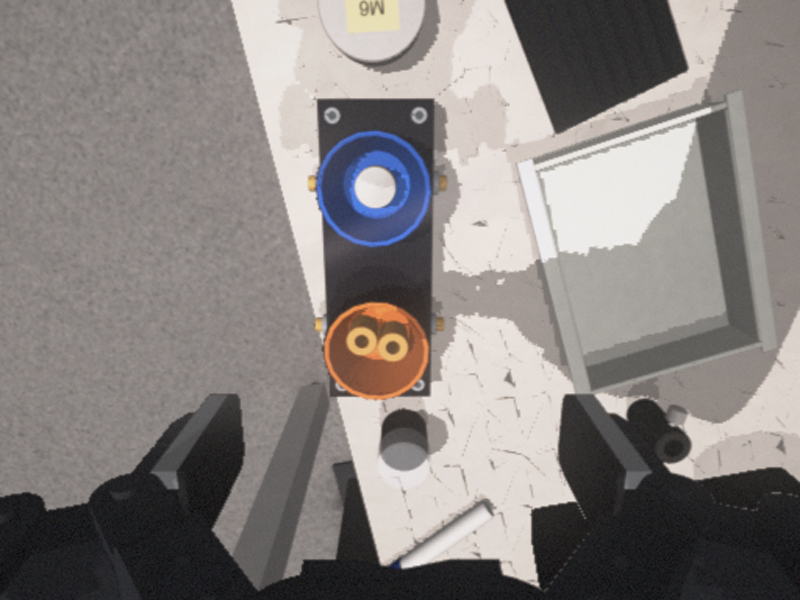

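The wrist view shows the orange rim centred at (377,351) and the blue one at (374,188). The dock is aligned with the image, so the tool yaw is good. The canister at (404,440) is clear of the fingers.

Run:
```python
from h import *
for n,u,v,z in [("or",377.5,351,.072),("bl",374,188,.072),("padcorner",555,132,.004),("padR",688,70,.004),("trayA",519,163,.04),("trayB",742,92,.04),("trayC",775,348,.04),("trayD",585,394,.04)]:
    print(n,np.round(ray("wrist",u*.64,v*.64,z)*1000,1))
a=ray("wrist",377.5*.64,351*.64,.072); to(a[0],a[1],.1,np.pi-.2)
```

```text
or [ 595.2 -340.1   72. ]
bl [ 501.4 -321.5   72. ]
padcorner [ 495.4 -202.8    4. ]
padR [ 475.1 -116.1    4. ]
trayA [ 507.  -235.7   40. ]
trayB [ 493.6 -104.4   40. ]
trayC [658.6 -86.7  40. ]
trayD [ 666.7 -213.1   40. ]
t 2.75 pos [ 550.7 -316.8  238.2] rpy [ 3.141e+00 -2.000e-03  2.939e+00] j [-0.52  0.3   0.42  1.69  0.   -0.32] F [0.7 0.3 1. ] op 1.0 grip 0.0
shift [-48.6 -14.  138.1] spin -0.003
```

```bash
python3 -m handwheel '[[1,-24,-7,15,0],[1,-24.5,-7,15,0],[1,0,0,30,0],[1,0,0,30,0],[1,0,0,30,0],[1,0,0,30,0],[1,0,0,20,0],[1,0,0,12,0],[1,0,0,8,0],[1,0,0,0,0]]' >/dev/null
python3 -c "
from h import *
to(.5952,-.3401,.048,np.pi-.2)"
```

```text
t 3.58 pos [ 595.1 -339.2   48.8] rpy [ 3.141e+00 -1.000e-03  2.940e+00] j [-0.52  0.42  0.21  1.36  0.   -0.32] F [ 0.4  0.2 -1.1] op 1.001 grip 0.0
shift [-0.3 -0.8  0.8] spin -0.001
```

```bash
python3 -m handwheel '[[0,0,0,1,0],[0,0,0,0,0],[0,0,0,0,0],[0,0,0,0,0],[0,0,0,0,0],[0,0,0,0,0],[0,0,0,0,0],[0,0,0,0,0],[0,0,0,0,0],[0,0,0,0,0]]' 60
python3 -m handwheel '[[0,0,0,-2,0],[0,0,0,-3,0],[0,0,0,-3,0],[0,0,0,-3,0],[0,0,0,-3,0],[0,0,0,-3,0],[0,0,0,-4,0],[0,0,0,-6,0],[0,0,0,-8,0],[0,0,0,-8,0]]'
```

```text
t: 4.42
position: [0.5965, -0.3407, 0.0509]
orientation: [-3.14, 0.003, 2.94]
wrist_force: [-0.3, -0.4, 7.9]
opening: 0.732
grip_force: 65.4
t: 5.25
position: [0.5958, -0.3399, 0.0928]
orientation: [-3.142, 0.001, 2.94]
wrist_force: [-0.4, -0.2, -1.0]
opening: 0.734
grip_force: 70.8
```

```bash
python3 -m handwheel '[[0,0,0,-12,0],[0,0,0,-20,0],[0,3,3,-15,0],[0,20,16,0,0],[0,24,20,0,0],[0,24,20,0,0],[0,24,20,0,0],[0,24,20,0,0],[0,22,18,0,0],[0,20,14,0,0]]' >/dev/null
python3 -m handwheel '[[0,6,5,0,0],[0,0,0,0,-0.05],[0,0,0,0,-0.1],[0,0,0,0,-0.1],[0,0,0,0,-0.05],[0,0,0,0,0],[0,0,0,0,0],[0,0,0,0,0],[0,0,0,0,0],[0,0,0,0,0]]' > /dev/null
python3 - <<'E'
from h import *
import cv2
to(.46,-.173,.082,np.pi+.1)
a=bot.grab_frame("scene")[80:280,180:400][:,:,::-1]; b=bot.grab_frame("wrist")[:,:,::-1]
cv2.imwrite("pics/s2.png",np.hstack([cv2.resize(a,(440,400),interpolation=cv2.INTER_CUBIC),b[:,100:450]if 0 else cv2.resize(b,(360,270)).__class__(shape=(400,360,3),dtype=np.uint8)]) if 0 else np.hstack([cv2.resize(a,(440,400),interpolation=cv2.INTER_CUBIC),cv2.copyMakeBorder(cv2.resize(b,(360,270)),0,130,0,0,0)]))
E
```

```text
t 6.92 pos [ 459.2 -173.3  138.4] rpy [-3.142  0.    -3.044] j [-0.36 -0.07 -0.18  1.46 -0.   -0.46] F [-0.5 -0.5 -0.9] op 0.734 grip 70.8
shift [-0.8  0.2 56.4] spin -0.003
```

View pics/s2.png

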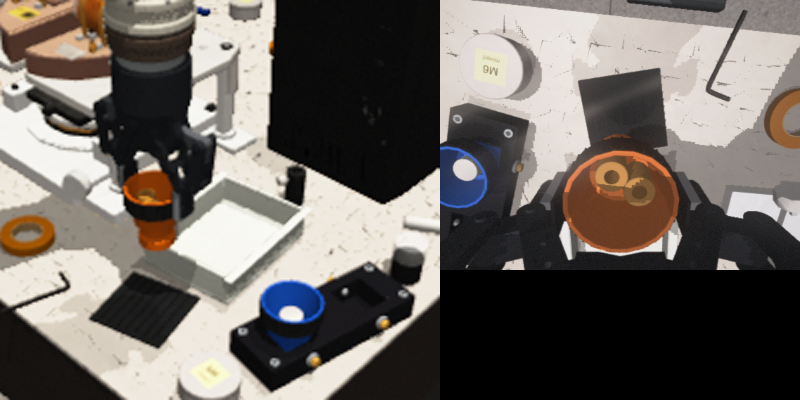

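The orange cup is gripped upright with both spacers inside, and the blue cup is still in its bay. The handwheel can't tilt the tool, so I'll tip the cup about the pad axis by driving its foot against the tray's -x wall.

```bash
python3 -m handwheel '[[0,0,0,16,0],[0,0,0,20,0],[0,0,0,12,0],[0,0,0,8,0],[0,-4,0,0,0],[0,-8,0,0,0],[0,-6,0,0,0],[0,-6,0,0,0],[0,-6,0,0,0],[0,-6,0,0,0]]' 25
python3 - <<'E'
from h import *
import cv2
to(.46,-.173,.082,np.pi+.1)
b=bot.grab_frame("scene")[100:260,200:360][:,:,::-1]; cv2.imwrite("pics/s3.png",cv2.resize(b,(560,560),interpolation=cv2.INTER_CUBIC))
E
```

```text
t: 7.85
position: [0.4946, -0.1701, 0.083]
orientation: [-3.14, -0.002, -3.044]
wrist_force: [-7.9, -5.0, 3.9]
opening: 0.733
grip_force: 62.3
t 7.85 pos [ 494.6 -170.1   83. ] rpy [-3.140e+00 -2.000e-03 -3.044e+00] j [-0.33  0.02 -0.19  1.36 -0.   -0.43] F [-7.9 -5.   3.9] op 0.733 grip 62.3
shift [34.8  0.5  1.1] spin -0.002
```

View pics/s3.png

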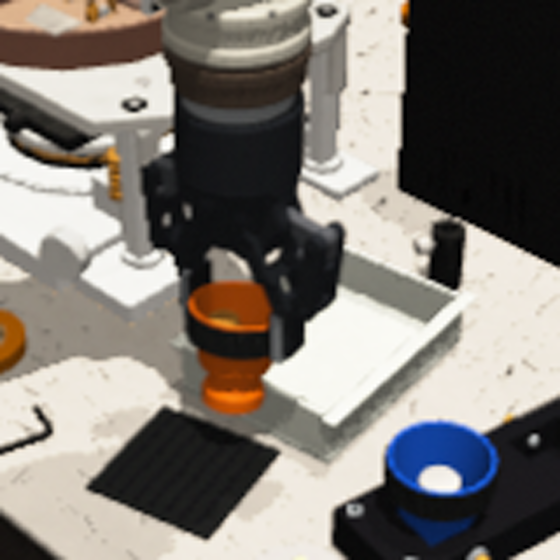

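```bash
python3 -m handwheel '[[0,-5,0,-1,0],[0,-5,0,0,0],[0,-5,0,0,0],[0,-5,0,1,0],[0,-5,0,2,0],[0,-5,0,2,0],[0,-4,0,2,0],[0,-4,0,3,0],[0,-3,0,3,0],[0,0,0,0,0]]' 20
python3 - <<'E'
from h import *
import cv2
to(.46,-.173,.082,np.pi+.1)
b=bot.grab_frame("scene")[100:260,200:360][:,:,::-1]; cv2.imwrite("pics/s4.png",cv2.resize(b,(560,560),interpolation=cv2.INTER_CUBIC))
E
```

```text
t: 8.73
position: [0.5363, -0.1654, 0.0698]
orientation: [3.141, 0.0, -3.043]
wrist_force: [-0.0, 0.3, 0.7]
opening: 0.727
grip_force: 21.5
t 8.73 pos [ 536.3 -165.4   69.8] rpy [ 3.141  0.    -3.043] j [-0.3   0.12 -0.12  1.33  0.   -0.4 ] F [-0.   0.3  0.7] op 0.727 grip 21.5
shift [ 76.7  -0.  -12.3] spin -0.002
```

View pics/s4.png

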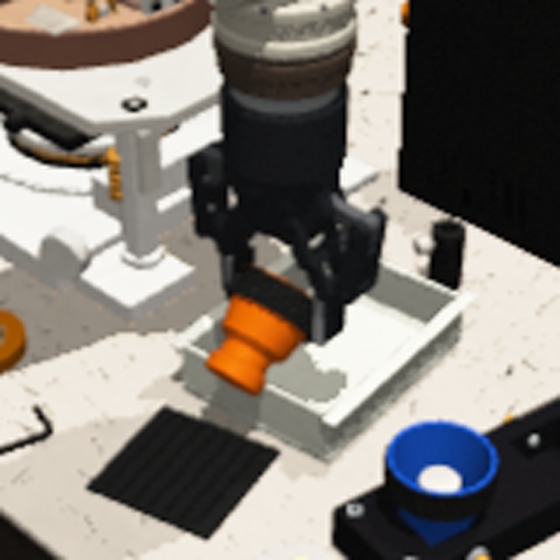

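The cup has pivoted about 60° with its foot against the wall, as planned. I'll continue the tip.

```bash
python3 -m handwheel '[[0,-4,0,4,0],[0,-4,0,4,0],[0,-3,0,5,0],[0,-3,0,5,0],[0,-2,0,5,0],[0,-1,0,5,0],[0,-1,0,4,0],[0,-1,0,4,0],[0,0,0,0,0],[0,0,0,0,0]]'
python3 - <<'E'
from h import *
import cv2
b=bot.grab_frame("scene")[100:260,200:360][:,:,::-1]; cv2.imwrite("pics/s5.png",cv2.resize(b,(560,560),interpolation=cv2.INTER_CUBIC))
E
```

```text
t: 9.62
position: [0.5554, -0.1638, 0.0344]
orientation: [-3.141, 0.001, -3.043]
wrist_force: [2.8, -0.1, 1.2]
opening: 0.73
grip_force: 24.2
```

View pics/s5.png

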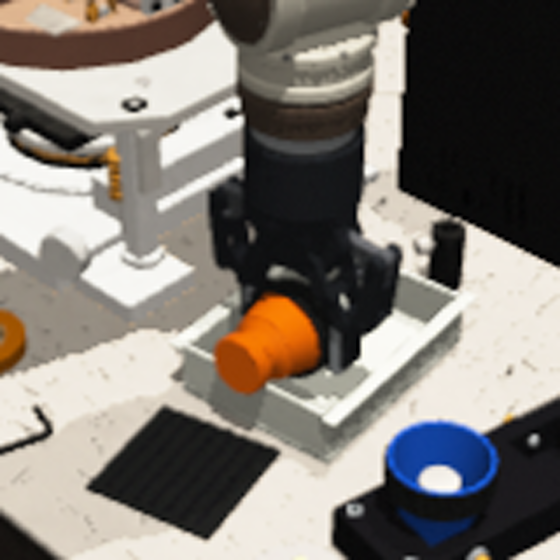

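The cup is now past horizontal, at about 100°, with its mouth in the tray. I'll raise it clear of the wall and shake it.

```bash
python3 -m handwheel '[[0,0,0,-8,0],[0,0,0,-10,0],[0,-15,0,0,0],[0,15,0,0,0],[0,-20,0,0,0],[0,22,0,0,0],[0,-22,0,0,0],[0,22,0,0,0],[0,-22,0,0,0],[0,0,0,0,0]]' 50
python3 - <<'E'
from h import *
import cv2
to(.555,-.164,.052)
for n in("scene","top"):
    im=bot.grab_frame(n); hsv=cv2.cvtColor(im,cv2.COLOR_RGB2HSV)
    for nm,lo,hi in [("brass",(18,70,60),(32,255,255)),("orange",(4,150,60),(16,255,255))]:
        k,l,st,c=cv2.connectedComponentsWithStats(cv2.inRange(hsv,lo,hi))
        print(n,nm,[(np.round(c[i]).astype(int).tolist(),int(st[i][4]),np.round(ray(n,*c[i],.015)[:2]*1000).astype(int).tolist()) for i in range(1,k) if st[i][4]>8 and 200<c[i][0]<400 and c[i][1]>100])
E
```

```text
t: 10.5
position: [0.575, -0.1616, 0.0518]
orientation: [3.141, -0.001, -3.043]
wrist_force: [0.6, 0.4, -0.1]
opening: 0.719
grip_force: 54.8
t 10.5 pos [ 575.  -161.6   51.8] rpy [ 3.141e+00 -1.000e-03 -3.043e+00] j [-0.27  0.21 -0.05  1.31  0.   -0.37] F [ 0.6  0.4 -0.1] op 0.719 grip 54.8
shift [20.1 -0.4 -0.2] spin None
scene brass [([372, 242], 21, [591, -382]), ([337, 260], 26, [498, -362]), ([286, 265], 16, [416, -296])]
scene orange [([315, 103], 9, [1008, 119]), ([218, 145], 24, [618, 152]), ([231, 147], 12, [637, 118]), ([282, 188], 573, [597, -115]), ([299, 198], 41, [597, -172])]
top brass [([207, 242], 107, [428, 26])]
top orange [([207, 234], 33, [447, 26]), ([211, 235], 13, [443, 17]), ([210, 249], 17, [409, 20]), ([218, 249], 9, [410, -1]), ([205, 253], 18, [400, 33])]
```

```bash
python3 -m handwheel '[[0,0,0,-15,0],[0,0,0,-15,0],[0,0,0,-15,0],[0,0,0,-10,0],[0,20,0,0,0],[0,-20,0,0,0],[0,20,0,0,0],[0,-20,0,0,0],[0,0,0,0,0],[0,0,0,0,0]]' >/dev/null
python3 - <<'E'
from h import *
import cv2
to(.555,-.164,.052)
f=[]
for i in range(8):
    im=bot.grab_frame("scene"); f.append(bot.read_state()["wrist_force"][2])
print(np.mean(f),np.std(f))
hsv=cv2.cvtColor(im,cv2.COLOR_RGB2HSV)
k,l,st,c=cv2.connectedComponentsWithStats(cv2.inRange(hsv,(10,60,60),(32,255,255)))
print([(np.round(c[i]).astype(int).tolist(),st[i].tolist(),np.round(ray("scene",*c[i],.015)[:2]*1000).astype(int).tolist()) for i in range(1,k) if st[i][4]>5 and 200<c[i][0]<400 and c[i][1]>100])
cv2.imwrite("pics/s6.png",cv2.resize(im[90:250,200:360][:,:,::-1],(560,560),interpolation=cv2.INTER_CUBIC))
E
```

```text
t 11.43 pos [ 574.9 -162.   107.7] rpy [-3.141e+00  1.000e-03 -3.043e+00] j [-0.27  0.19  0.04  1.42 -0.   -0.37] F [-0.5  0.3 -0.7] op 0.725 grip 54.8
shift [20.  -0.1 55.7] spin None
-0.6597383781311701 0.3426668633583029
[([315, 103], [314, 100, 3, 7, 14], [1011, 123]), ([214, 118], [211, 117, 7, 3, 8], [710, 283]), ([227, 147], [208, 142, 27, 16, 113], [627, 126]), ([281, 168], [265, 152, 33, 31, 649], [659, -55]), ([298, 195], [290, 188, 18, 14, 173], [605, -164]), ([345, 219], [344, 218, 3, 3, 7], [611, -297]), ([372, 242], [370, 240, 5, 5, 21], [591, -382]), ([338, 261], [335, 258, 6, 6, 28], [498, -363]), ([286, 265], [283, 263, 7, 5, 22], [416, -296])]
```

The wrist force fell to the empty cup's weight (-0.66 N), and a brass blob big enough for two spacers lies in the tray near (605,-164). Next I back out over the pad and spin half a turn, so the foot faces the tray wall from outside.

```bash
python3 -m handwheel '[[0,8,0,0,0],[0,18,0,0,0],[0,22,0,0,0],[0,22,0,0,0],[0,22,0,0,0],[0,22,0,0,0],[0,20,0,0,0],[0,14,0,0,0],[0,6,0,0,0],[0,0,0,0,0.05]]' >/dev/null
python3 -m handwheel '[[0,0,0,0,0.12],[0,0,0,0,0.12],[0,0,0,0,0.12],[0,0,0,0,0.12],[0,0,0,0,0.12],[0,0,0,0,0.12],[0,0,0,0,0.12],[0,0,0,0,0.12],[0,0,0,0,0.12],[0,0,0,0,0.12]]' >/dev/null
python3 -m handwheel '[[0,0,0,0,0.12],[0,0,0,0,0.12],[0,0,0,0,0.12],[0,0,0,0,0.12],[0,0,0,0,0.12],[0,0,0,0,0.12],[0,0,0,0,0.12],[0,0,0,0,0.12],[0,0,0,0,0.12],[0,0,0,0,0.12]]' >/dev/null
python3 -m handwheel '[[0,0,0,0,0.12],[0,0,0,0,0.12],[0,0,0,0,0.12],[0,0,0,0,0.12],[0,0,0,0,0.12],[0,0,0,0,0.05],[0,0,0,0,0],[0,0,0,0,0],[0,0,0,0,0],[0,0,0,0,0]]' >/dev/null
python3 - <<'E'
from h import *
import cv2
to(.421,-.177,.034,.1)
W=bot.calibration("wrist")
im=bot.grab_frame("scene"); hsv=cv2.cvtColor(im,cv2.COLOR_RGB2HSV)
k,l,st,c=cv2.connectedComponentsWithStats(cv2.inRange(hsv,(10,60,60),(32,255,255)))
print([(np.round(c[i]).astype(int).tolist(),st[i].tolist(),np.round(ray("scene",*c[i],.01)[:2]*1000).astype(int).tolist()) for i in range(1,k) if st[i][4]>5 and 200<c[i][0]<400 and c[i][1]>150])
a=cv2.resize(im[100:260,190:350][:,:,::-1],(560,560),interpolation=cv2.INTER_CUBIC)
cv2.imwrite("pics/s7.png",a)
# silhouette of orange cup in scene: PCA axis
m=cv2.inRange(hsv,(4,150,60),(16,255,255)); k,l,st,c=cv2.connectedComponentsWithStats(m)
print([(c[i].round().tolist(),st[i].tolist()) for i in range(1,k) if st[i][4]>100])
E
```

```text
t 15.17 pos [ 421.4 -177.   107.3] rpy [ 3.142 -0.     0.141] j [-0.4  -0.15 -0.31  1.41 -0.    2.6 ] F [ 0.6  0.7 -0.9] op 0.723 grip 54.8
shift [-0.4 -0.  73.3] spin 0.041
[([254, 179], [253, 178, 4, 3, 10], [580, -36]), ([244, 195], [233, 183, 22, 27, 404], [516, -65]), ([299, 194], [290, 188, 18, 14, 167], [610, -159]), ([345, 219], [344, 218, 3, 3, 7], [616, -294]), ([372, 242], [370, 240, 5, 5, 21], [596, -379]), ([337, 261], [335, 258, 6, 6, 27], [502, -360]), ([286, 265], [283, 263, 7, 5, 20], [419, -293])]
[([197.0, 66.0], [189, 55, 16, 28, 277]), ([93.0, 75.0], [78, 70, 28, 10, 189]), ([244.0, 195.0], [233, 183, 22, 26, 390]), ([193.0, 198.0], [180, 188, 27, 20, 339])]
```

```bash
python3 -m handwheel '[[0,0,0,10,0.04],[0,0,0,18,0],[0,0,0,18,0],[0,0,0,14,0],[0,0,0,8,0],[0,0,0,5,0],[0,4,0,0,0],[0,6,0,0,0],[0,5,0,0,0],[0,3,0,0,0]]' 20
python3 -m handwheel '[[0,2,0,0,0],[0,2,0,-1,0],[0,2,0,-1,0],[0,1,0,-1,0],[0,1,0,-2,0],[0,1,0,-2,0],[0,1,0,-2,0],[0,1,0,-2,0],[0,0,0,0,0],[0,0,0,0,0]]'
python3 - <<'E'
from h import *
import cv2
to(.421,-.177,.034,.1)
im=bot.grab_frame("scene"); hsv=cv2.cvtColor(im,cv2.COLOR_RGB2HSV)
cv2.imwrite("pics/s8.png",cv2.resize(im[100:260,190:350][:,:,::-1],(560,560),interpolation=cv2.INTER_CUBIC))
m=cv2.inRange(hsv,(4,150,60),(16,255,255)); k,l,st,c=cv2.connectedComponentsWithStats(m)
print([(c[i].round().tolist(),st[i].tolist()) for i in range(1,k) if st[i][4]>40])
E
```

```text
t: 16.05
position: [0.4362, -0.1756, 0.0344]
orientation: [3.141, 0.008, 0.099]
wrist_force: [-36.0, -6.4, 13.6]
opening: 0.722
grip_force: 56.4
t: 16.88
position: [0.4438, -0.1744, 0.0438]
orientation: [-3.141, 0.015, 0.098]
wrist_force: [-34.2, -6.2, 5.9]
opening: 0.718
grip_force: 63.8
t 16.88 pos [ 443.8 -174.4   43.8] rpy [-3.141  0.015  0.098] j [-0.37 -0.06 -0.35  1.29 -0.01  2.67] F [-34.2  -6.2   5.9] op 0.718 grip 63.8
shift [-22.8   0.4  10.2] spin -0.002
[([197.0, 66.0], [189, 55, 20, 28, 286]), ([93.0, 75.0], [78, 70, 28, 10, 191]), ([193.0, 198.0], [180, 188, 27, 20, 336]), ([251.0, 214.0], [241, 201, 21, 27, 424])]
```

```bash
python3 -m handwheel '[[0,1,0,-3,0],[0,1,0,-3,0],[0,1,0,-2,0],[0,2,0,-2,0],[0,2,0,-2,0],[0,2,0,-1,0],[0,2,0,0,0],[0,2,0,0,0],[0,0,0,0,0],[0,0,0,0,0]]' 20
python3 - <<'E'
from h import *
import cv2
im=bot.grab_frame("scene"); hsv=cv2.cvtColor(im,cv2.COLOR_RGB2HSV)
cv2.imwrite("pics/s9.png",cv2.resize(im[100:260,190:350][:,:,::-1],(560,560),interpolation=cv2.INTER_CUBIC))
m=cv2.inRange(hsv,(4,150,60),(16,255,255)); k,l,st,c=cv2.connectedComponentsWithStats(m)
print([(c[i].round().tolist(),st[i].tolist()) for i in range(1,k) if st[i][4]>40 and c[i][1]>190])
c=bot.calibration("scene");s=bot.read_state()["position"]
for d in (0,.012):
  q=c["K"]@(c["world_to_cam"]@np.r_[s+[0,0,d],1])[:3]; print("TCP px",q[:2]/q[2])
E
```

```text
t: 17.77
position: [0.457, -0.1735, 0.0583]
orientation: [3.141, 0.014, 0.098]
wrist_force: [-39.3, -5.2, 17.5]
opening: 0.722
grip_force: 68.6
[([193.0, 198.0], [180, 188, 27, 20, 341]), ([254.0, 206.0], [243, 191, 24, 30, 528])]
TCP px [257.01741054 211.40976679]
TCP px [256.87198954 207.12621022]
```

Run:
```python
from plant import bot
import cv2,numpy as np
w=cv2.resize(bot.grab_frame("wrist")[:,:,::-1],(400,300))
f=lambda n:cv2.resize(cv2.imread(f"pics/{n}.png"),(400,400))[50:350]
top=bot.grab_frame("top")[150:240,240:360][:,:,::-1]
cv2.imwrite("pics/combo.png",np.vstack([np.hstack([f("s7"),f("s8")]),np.hstack([f("s9"),w])]))
```

```text
(no output)
```

View pics/combo.png

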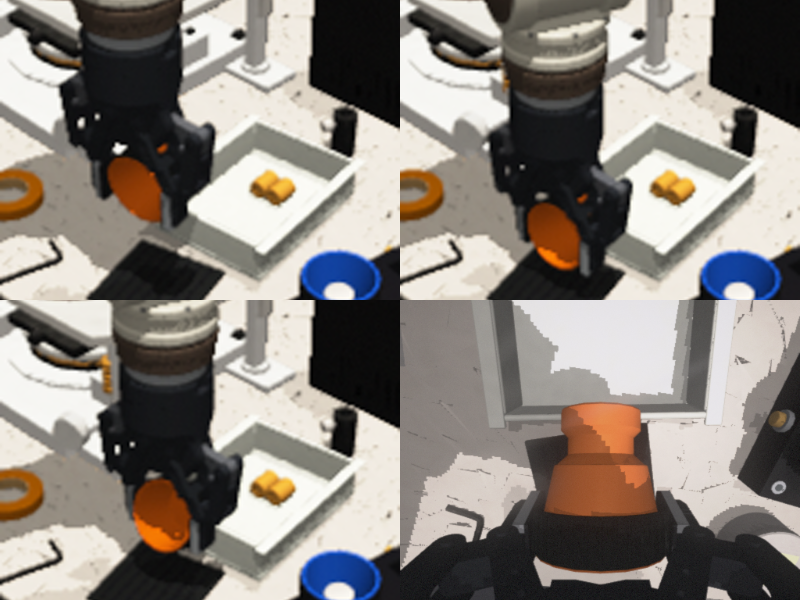

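The spacers lie side by side in the tray. The cup is against the wall but still near horizontal, because the grip stayed at about 65 N. I'll lay it on the pad, let go, and regrip at 20 N so it pivots easily.

```bash
python3 -m handwheel '[[0,-6,0,0,0],[0,-12,0,0,0],[0,-10,0,6,0],[0,-4,0,6,0],[0,0,0,6,0],[0,0,0,4,0],[0,0,0,3,0],[0,0,0,2,0],[0,0,0,0,0],[0,0,0,0,0]]' 20
python3 -c "
from h import *
import cv2
cv2.imwrite('pics/w3.png',bot.grab_frame('wrist')[:,:,::-1])
to(.43,-.176,.026,.1)"
```

```text
t: 18.75
position: [0.4315, -0.1759, 0.0312]
orientation: [-3.141, 0.0, 0.1]
wrist_force: [0.9, -0.2, -0.5]
opening: 0.718
grip_force: 66.7
t 18.8 pos [ 431.6 -176.    31.4] rpy [ 3.142 -0.     0.1  ] j [-0.39 -0.09 -0.41  1.26 -0.    2.65] F [-0.1 -0.1 -1.1] op 0.722 grip 66.7
shift [-1.6 -0.1  5.4] spin -0.0
```

```bash
python3 -m handwheel '[[0,0,0,1,0],[0,0,0,1,0],[0,0,0,1,0],[0,0,0,1,0],[0,0,0,0.5,0],[0,0,0,0,0],[0,0,0,0,0],[0,0,0,0,0],[0,0,0,0,0],[0,0,0,0,0]]' 20
```

```text
t: 19.63
position: [0.4313, -0.176, 0.0268]
orientation: [3.142, -0.0, 0.1]
wrist_force: [-0.1, 0.5, -1.3]
opening: 0.72
grip_force: 66.7
```

```bash
python3 -m handwheel '[[0,0,0,1,0],[0,0,0,1,0],[0,0,0,1,0],[0,0,0,0.5,0],[0,0,0,0.5,0],[0,0,0,0,0],[0,0,0,0,0],[0,0,0,0,0],[0,0,0,0,0],[0,0,0,0,0]]' 20
```

```text
t: 20.47
position: [0.4313, -0.176, 0.0228]
orientation: [3.142, -0.0, 0.1]
wrist_force: [-2.7, 0.8, 1.2]
opening: 0.717
grip_force: 66.8
```

```bash
python3 -m handwheel '[[0.76,0,0,0,0],[0.78,0,0,0,0],[0.8,0,0,0,0],[0.82,0,0,0,0],[0.85,0,0,0,0],[0.85,0,0,0,0],[0.85,0,0,0,0],[0.85,0,0,0,0],[0.85,0,0,0,0],[0.85,0,0,0,0]]' 20
cat > look.py <<'E'
from h import *
import cv2
im=bot.grab_frame("wrist"); hsv=cv2.cvtColor(im,cv2.COLOR_RGB2HSV)
m=cv2.inRange(hsv,(3,140,30),(17,255,255)); k,l,st,c=cv2.connectedComponentsWithStats(m)
for i in range(1,k):
    if st[i][4]>60: print(c[i].round().tolist(),st[i].tolist())
def foot(v0=200):
    # row profile of the orange cup: left,right per row
    i=1+np.argmax(st[1:,4]); L=(l==i)
    for r in range(st[i][1],st[i][1]+st[i][3],6):
        x=np.where(L[r])[0]; print(r,x.min(),x.max(),end="; ")
    print()
foot()
E
python3 look.py
```

```text
t: 21.3
position: [0.4313, -0.176, 0.0228]
orientation: [3.142, -0.0, 0.1]
wrist_force: [0.7, 0.3, -0.5]
opening: 0.852
grip_force: 0.0
[256.0, 222.0] [184, 143, 143, 150, 16366]
[257.0, 354.0] [196, 347, 117, 12, 176]
143 228 284; 149 206 306; 155 206 307; 161 206 307; 167 206 307; 173 206 307; 179 211 301; 185 214 297; 191 214 298; 197 214 298; 203 214 298; 209 208 303; 215 201 309; 221 196 314; 227 196 316; 233 194 317; 239 193 318; 245 192 319; 251 191 321; 257 189 322; 263 188 324; 269 187 324; 275 185 325; 281 189 323; 287 207 306;
```

```bash
cat > fit.py <<'E'
from look import *
from scipy.optimize import least_squares
col=m[:,256]>0; r=np.where(col)[0]; ch=np.where(np.diff(r)>1)[0]
print("segments",[(int(a[0]),int(a[-1])) for a in np.split(r,ch+1)], "hue profile edges")
v=hsv[:,256,2].astype(int)
print([(int(i),int(v[i]),int(v[i+1])) for i in range(130,365) if abs(v[i+1]-v[i])>14])
c=bot.calibration("wrist"); s=bot.read_state(); p=s["position"]; yaw=s["orientation"][2]; ex=np.array([np.cos(yaw),np.sin(yaw),0])
def px(X,Z,th,z,rad):   # cup point z along axis, rad to upper side; foot toward +ex; X,Z cup band centre (z=57) rel TCP xy, world Z
    a=-np.array([np.sin(th),-np.cos(th)])*1. # mouth direction: (-sin, cos)
    n=np.array([np.cos(th),np.sin(th)])      # upper side normal when lying
    q=np.array([X,Z])+a*(z-.057)+n*rad
    w=np.r_[p[:2]+ex[:2]*q[0],q[1]]; u=c["K"]@(c["world_to_cam"]@np.r_[w,1])[:3]; return u[:2]/u[2]
E
python3 - <<'E'
from fit import *
for th in (70,76,83,90,97):
    Z=.036 if th>=90 else .004+ (.032*np.sin(np.radians(th))+.01*np.cos(np.radians(th)))
    print(th,[np.round(px(0,Z,np.radians(th),z,rr)).tolist() for z,rr in((0,.02),(.01,.02),(.027,.022),(.047,.032),(.067,.032))])
E
```

```text
[256.0, 222.0] [184, 143, 143, 150, 16370]
[256.0, 355.0] [198, 348, 115, 11, 180]
143 227 284; 149 206 306; 155 206 307; 161 206 307; 167 206 306; 173 206 307; 179 211 301; 185 214 297; 191 214 298; 197 214 298; 203 214 298; 209 208 303; 215 202 309; 221 197 315; 227 195 316; 233 194 317; 239 193 318; 245 192 319; 251 191 321; 257 189 322; 263 188 323; 269 186 325; 275 185 325; 281 189 324; 287 208 307; 
segments [(143, 292), (357, 358)] hue profile edges
[(141, 100, 139), (142, 139, 170), (144, 181, 222), (175, 226, 170), (179, 184, 217), (180, 217, 162), (206, 176, 153), (222, 138, 123), (224, 135, 158), (285, 169, 140), (290, 128, 86), (291, 86, 45), (323, 18, 34), (356, 40, 83), (357, 83, 131), (358, 131, 156), (359, 156, 186), (362, 185, 147), (363, 147, 64), (364, 64, 23)]
70 [[256.0, 129.0], [256.0, 158.0], [256.0, 208.0], [256.0, 274.0], [256.0, 342.0]]
76 [[256.0, 132.0], [256.0, 163.0], [256.0, 215.0], [256.0, 286.0], [256.0, 352.0]]
83 [[256.0, 138.0], [256.0, 171.0], [256.0, 225.0], [256.0, 300.0], [256.0, 361.0]]
90 [[256.0, 148.0], [256.0, 181.0], [256.0, 236.0], [256.0, 312.0], [256.0, 366.0]]
97 [[256.0, 163.0], [256.0, 196.0], [256.0, 250.0], [256.0, 325.0], [256.0, 372.0]]
```

The cup lies at its rest tilt of about 76°, with the foot toward the tray and the band centred between the pads to about 2 mm. I'll regrip softly and lift a little.

```bash
python3 -m handwheel '[[0.85,-2,0,0,0],[0,0,0,0,0],[0,0,0,0,0],[0,0,0,0,0],[0,0,0,0,0],[0,0,0,0,0],[0,0,0,0,0],[0,0,0,-2,0],[0,0,0,-6,0],[0,0,0,-6,0]]' 20
python3 -m handwheel '[[0,3,0,-2,0],[0,3,0,-2,0],[0,0,0,0,0],[0,0,0,0,0],[0,0,0,0,0],[0,0,0,0,0],[0,0,0,0,0],[0,0,0,0,0],[0,0,0,0,0],[0,0,0,0,0]]' 20
python3 - <<'E'
from fit import *
to(.43,-.176,.05)
for th in (60,68,76,84):print(th,[np.round(px(0,p[2]+.013,np.radians(th),z,rr)).tolist() for z,rr in((0,.02),(.01,.02),(.027,.022),(.047,.032),(.067,.032))])
E
```

```text
t: 22.23
position: [0.4292, -0.1761, 0.0371]
orientation: [-3.141, 0.0, 0.1]
wrist_force: [-0.1, -0.6, -1.3]
opening: 0.73
grip_force: 26.5
t: 23.07
position: [0.4352, -0.1756, 0.0408]
orientation: [-3.142, 0.0, 0.1]
wrist_force: [0.3, 0.0, -0.3]
opening: 0.73
grip_force: 26.5
[256.0, 215.0] [186, 136, 142, 149, 16278]
[259.0, 348.0] [198, 341, 116, 11, 180]
136 231 280; 142 207 306; 148 206 307; 154 206 307; 160 206 307; 166 206 307; 172 211 302; 178 215 298; 184 215 298; 190 214 298; 196 215 298; 202 210 302; 208 204 308; 214 198 315; 220 196 317; 226 195 318; 232 194 319; 238 193 320; 244 192 321; 250 191 322; 256 189 324; 262 188 325; 268 187 326; 274 188 324; 280 203 304; 
segments [(136, 284), (351, 351)] hue profile edges
[(130, 150, 108), (131, 108, 86), (134, 94, 143), (135, 143, 172), (137, 183, 223), (176, 226, 190), (200, 168, 142), (217, 138, 160), (283, 164, 93), (284, 93, 44), (349, 28, 66), (350, 66, 125), (352, 139, 184), (362, 185, 151), (363, 151, 64), (364, 64, 30)]
t 23.12 pos [ 435.2 -175.6   40.8] rpy [-3.142  0.     0.1  ] j [-0.38 -0.09 -0.38  1.28  0.    2.66] F [-0.2  0.2 -0.5] op 0.733 grip 26.5
shift [-5.3 -0.1 -9.2] spin None
60 [[256.0, 128.0], [256.0, 153.0], [256.0, 197.0], [256.0, 253.0], [256.0, 321.0]]
68 [[256.0, 128.0], [256.0, 156.0], [256.0, 204.0], [256.0, 268.0], [256.0, 335.0]]
76 [[256.0, 131.0], [256.0, 162.0], [256.0, 214.0], [256.0, 283.0], [256.0, 348.0]]
84 [[256.0, 139.0], [256.0, 171.0], [256.0, 226.0], [256.0, 299.0], [256.0, 359.0]]
```

```bash
python3 -m handwheel '[[0,4,0,0,0],[0,4,0,-1,0],[0,2,0,-2,0],[0,1,0,-3,0],[0,1,0,-3,0],[0,2,0,-3,0],[0,3,0,-3,0],[0,3,0,-2,0],[0,0,0,0,0],[0,0,0,0,0]]' 20
python3 - <<'E'
from fit import *
to(.43,-.176,.05)
for th in (0,15,30,45,60,76):print(th,[np.round(px(0,p[2]+.013,np.radians(th),z,rr)).tolist() for z,rr in((0,.02),(.01,.02),(.027,.022),(.047,.032),(.067,.032))])
E
```

```text
t: 23.95
position: [0.4547, -0.1737, 0.058]
orientation: [3.141, 0.002, 0.1]
wrist_force: [-4.6, -0.1, 2.1]
opening: 0.729
grip_force: 26.4
[257.0, 215.0] [186, 136, 142, 149, 15795]
[257.0, 347.0] [198, 341, 117, 11, 175]
136 243 247; 142 209 304; 148 207 306; 154 211 306; 160 209 307; 166 207 307; 172 210 303; 178 215 298; 184 215 298; 190 215 298; 196 215 298; 202 212 300; 208 205 307; 214 198 315; 220 197 316; 226 196 316; 232 195 317; 238 195 319; 244 194 321; 250 193 322; 256 190 324; 262 188 325; 268 187 326; 274 189 323; 280 212 302; 
segments [(138, 283), (350, 350)] hue profile edges
[(130, 163, 125), (134, 125, 143), (135, 143, 171), (137, 185, 223), (176, 228, 202), (182, 194, 177), (199, 177, 160), (200, 160, 139), (215, 137, 116), (216, 116, 154), (278, 169, 145), (282, 130, 66), (283, 66, 39), (348, 28, 56), (349, 56, 127), (351, 138, 172), (352, 172, 189), (362, 185, 147), (363, 147, 61), (364, 61, 29)]
t 24.0 pos [ 454.8 -173.7   58. ] rpy [3.141e+00 1.000e-03 1.000e-01] j [-0.36 -0.05 -0.32  1.31 -0.    2.68] F [-3.8 -1.   3. ] op 0.725 grip 26.4
shift [-24.9  -0.2   8. ] spin None
0 [[256.0, 193.0], [256.0, 199.0], [256.0, 206.0], [256.0, 198.0], [256.0, 216.0]]
15 [[256.0, 170.0], [256.0, 180.0], [256.0, 196.0], [256.0, 202.0], [256.0, 236.0]]
30 [[256.0, 151.0], [256.0, 165.0], [256.0, 190.0], [256.0, 212.0], [256.0, 261.0]]
45 [[256.0, 136.0], [256.0, 156.0], [256.0, 190.0], [256.0, 229.0], [256.0, 291.0]]
60 [[256.0, 128.0], [256.0, 153.0], [256.0, 197.0], [256.0, 253.0], [256.0, 321.0]]
76 [[256.0, 132.0], [256.0, 162.0], [256.0, 214.0], [256.0, 283.0], [256.0, 348.0]]
```

```bash
python3 -m handwheel '[[0,-8,0,0,0],[0,-12,0,2,0],[0,-2,0,6,0],[0,0,0,6,0],[0,0,0,1,0],[0,4,0,0,0],[0,4,0,0,0],[0,2,0,0,0],[0,2,0,0,0],[0,1,0,0,0]]' 20
python3 -m handwheel '[[0,1,0,0,0],[0,1,0,0,0],[0,1,0,-1,0],[0,1,0,-1,0],[0,1,0,-1,0],[0,1,0,-1,0],[0,1,0,-1,0],[0,0,0,0,0],[0,0,0,0,0],[0,0,0,0,0]]' 20
cat > est.py <<'E'
from fit import *
to(.43,-.176,.05)
for th in (0,15,30,45,60,70,76):print(th,[int(px(0,p[2]+.013,np.radians(th),z,rr)[1]) for z,rr in((0,.02),(.01,.02),(.027,.022),(.047,.032),(.067,.032))])
E
python3 est.py | grep -v '^\[[0-9]'
```

```text
t: 24.83
position: [0.4468, -0.1744, 0.0429]
orientation: [3.142, -0.0, 0.1]
wrist_force: [-0.2, 0.5, -0.5]
opening: 0.729
grip_force: 26.1
t: 25.67
position: [0.4517, -0.1738, 0.0472]
orientation: [-3.141, 0.003, 0.099]
wrist_force: [-6.8, -1.3, -1.4]
opening: 0.725
grip_force: 25.9
136 249 249; 142 210 303; 148 207 305; 154 208 306; 160 209 306; 166 208 306; 172 210 303; 178 215 298; 184 215 298; 190 215 298; 196 215 298; 202 212 301; 208 206 306; 214 199 314; 220 197 316; 226 196 317; 232 195 318; 238 194 319; 244 192 321; 250 191 322; 256 190 323; 262 188 325; 268 187 326; 274 190 321; 280 219 294; 
segments [(137, 281), (349, 350)] hue profile edges
[(134, 123, 147), (135, 147, 167), (137, 179, 222), (173, 225, 167), (199, 175, 141), (214, 137, 121), (215, 121, 154), (278, 164, 138), (281, 127, 62), (282, 62, 37), (347, 34, 66), (348, 66, 124), (350, 137, 172), (351, 172, 187), (362, 188, 148), (363, 148, 65), (364, 65, 26)]
t 25.72 pos [ 451.7 -173.8   47.2] rpy [-3.141e+00  3.000e-03  9.900e-02] j [-0.37 -0.05 -0.34  1.29 -0.    2.68] F [-7.3  0.1  0.1] op 0.731 grip 25.9
shift [-21.8   0.   -2.7] spin None
0 [192, 198, 205, 198, 216]
15 [170, 180, 195, 201, 236]
30 [150, 165, 189, 211, 261]
45 [136, 155, 190, 229, 291]
60 [128, 153, 197, 253, 320]
70 [128, 157, 206, 271, 338]
76 [131, 162, 214, 283, 348]
```

```bash
python3 -m handwheel '[[0,1,0,0,0],[0,1,0,0,0],[0,1,0,0,0],[0,1,0,-1,0],[0,1,0,-1,0],[0,1,0,-1,0],[0,1,0,-1,0],[0,1,0,-1,0],[0,0,0,0,0],[0,0,0,0,0]]' 20
python3 est.py | grep -v '^\[[0-9]'|grep -v ";"
```

```text
t: 26.55
position: [0.4583, -0.1733, 0.0524]
orientation: [3.141, 0.006, 0.099]
wrist_force: [-16.5, -3.2, 5.8]
opening: 0.725
grip_force: 26.0
segments [(145, 280), (349, 350)] hue profile edges
[(138, 156, 131), (143, 139, 158), (144, 158, 207), (145, 207, 225), (173, 225, 172), (174, 172, 157), (204, 160, 134), (218, 137, 154), (274, 156, 130), (279, 124, 81), (280, 81, 47), (347, 35, 66), (348, 66, 123), (350, 133, 163), (351, 163, 186), (362, 185, 148), (363, 148, 58), (364, 58, 34)]
t 26.6 pos [ 458.3 -173.3   52.4] rpy [3.141 0.006 0.099] j [-0.36 -0.04 -0.32  1.3  -0.    2.68] F [-15.4  -2.4   4.9] op 0.727 grip 26.0
shift [-28.4  -0.1   2.6] spin None
0 [192, 198, 205, 198, 216]
15 [170, 180, 195, 201, 236]
30 [150, 165, 190, 212, 262]
45 [136, 155, 190, 229, 291]
60 [128, 153, 197, 253, 321]
70 [128, 157, 206, 272, 339]
76 [131, 162, 214, 284, 348]
```

```bash
python3 -m handwheel '[[0,-6,0,0,0],[0,-6,0,4,0],[0,0,0,6,0],[0,0,0,4,0],[0,3,0,0,0],[0,3,0,0,0],[0,3,0,0,0],[0,2,0,0,0],[0,2,0,0,0],[0,1,0,0,0]]' 20
python3 -m handwheel '[[0,1,0,-1,0],[0,0.5,0,-2,0],[0,0.5,0,-2,0],[0,0.5,0,-2,0],[0,0.5,0,-2,0],[0,0.5,0,-2,0],[0,0.5,0,-2,0],[0,0,0,0,0],[0,0,0,0,0],[0,0,0,0,0]]' 20
python3 est.py | grep -v '^\[[0-9]'|grep -v ";"
```

```text
t: 27.43
position: [0.4576, -0.1729, 0.037]
orientation: [-3.141, 0.013, 0.098]
wrist_force: [-27.1, -3.7, 8.4]
opening: 0.726
grip_force: 21.9
t: 28.27
position: [0.4673, -0.1724, 0.0518]
orientation: [3.142, -0.0, 0.1]
wrist_force: [-0.4, 0.6, -0.8]
opening: 0.725
grip_force: 22.1
segments [(169, 295)] hue profile edges
[(132, 228, 181), (155, 162, 134), (156, 134, 110), (167, 105, 121), (168, 121, 159), (169, 159, 220), (178, 217, 175), (224, 159, 142), (225, 142, 123), (236, 121, 143), (279, 150, 124), (294, 116, 66), (295, 66, 38)]
t 28.32 pos [ 467.3 -172.4   51.8] rpy [ 3.142 -0.     0.1  ] j [-0.35 -0.03 -0.3   1.29  0.    2.69] F [ 0.3  0.6 -1.2] op 0.728 grip 22.1
shift [-37.4  -0.1   1.8] spin None
0 [192, 198, 205, 198, 216]
15 [170, 180, 195, 201, 235]
30 [150, 165, 189, 211, 261]
45 [136, 155, 189, 228, 290]
60 [128, 153, 196, 252, 320]
70 [128, 157, 206, 271, 338]
76 [131, 161, 213, 283, 348]
```

```bash
python3 -m handwheel '[[0,2,0,0,0],[0,2,0,0,0],[0,1,0,-1,0],[0,1,0,-1,0],[0,1,0,-1.5,0],[0,1,0,-1.5,0],[0,1,0,-1.5,0],[0,1,0,-1,0],[0,1,0,-1,0],[0,0,0,0,0]]' 20
python3 est.py | grep -v '^\[[0-9]'
```

```text
t: 29.15
position: [0.4782, -0.1712, 0.0604]
orientation: [-3.142, 0.0, 0.1]
wrist_force: [-3.8, -1.1, 0.5]
opening: 0.726
grip_force: 21.8
176 251 263; 182 225 287; 188 218 295; 194 214 297; 200 214 298; 206 213 298; 212 213 299; 218 215 296; 224 220 291; 230 220 292; 236 219 292; 242 212 302; 248 203 309; 254 202 311; 260 200 313; 266 198 315; 272 196 316; 278 194 318; 284 193 319; 290 192 192; 
segments [(176, 283), (353, 357)] hue profile edges
[(143, 225, 179), (172, 152, 110), (175, 113, 150), (226, 149, 131), (227, 131, 110), (234, 115, 133), (280, 135, 120), (283, 110, 66), (284, 66, 41), (351, 32, 57), (352, 57, 112), (355, 129, 166), (356, 166, 209), (357, 209, 186), (362, 181, 145), (363, 145, 64), (364, 64, 24)]
t 29.2 pos [ 478.1 -171.3   60.4] rpy [3.142 0.    0.1  ] j [-0.34 -0.01 -0.27  1.31 -0.    2.7 ] F [-4.7 -0.5  0.9] op 0.719 grip 21.8
shift [-48.3  -0.1  10.4] spin None
0 [193, 198, 205, 198, 216]
15 [170, 180, 195, 201, 235]
30 [150, 165, 189, 211, 261]
45 [136, 155, 189, 228, 290]
60 [128, 153, 197, 252, 320]
70 [128, 157, 206, 271, 338]
76 [131, 161, 213, 283, 348]
```

Rotation is now proceeding at low force, with the tilt at about 50°. Continuing.

```bash
python3 -m handwheel '[[0,1,0,-0.5,0],[0,1,0,-0.5,0],[0,1,0,-0.5,0],[0,1,0,-0.5,0],[0,1,0,-0.5,0],[0,1,0,0,0],[0,1,0,0,0],[0,1,0,0,0],[0,0,0,0,0],[0,0,0,0,0]]' 20
python3 est.py | grep -v '^\[[0-9]' |grep -v "^[0-9]* \["
```

```text
t: 30.03
position: [0.4862, -0.1706, 0.0639]
orientation: [3.141, -0.001, 0.1]
wrist_force: [-7.0, -0.9, 10.0]
opening: 0.726
grip_force: 20.5
185 253 257; 191 229 282; 197 220 290; 203 216 294; 209 216 295; 215 215 296; 221 214 297; 227 214 297; 233 218 293; 239 221 291; 245 215 299; 251 207 305; 257 203 309; 263 201 311; 269 200 313; 275 197 315; 281 195 317; 
segments [(0, 10), (185, 276), (342, 363)] hue profile edges
[(149, 225, 176), (183, 159, 138), (201, 150, 166), (231, 131, 104), (235, 101, 126), (268, 129, 112), (275, 108, 76), (276, 76, 39), (311, 35, 18), (340, 29, 62), (341, 62, 111), (345, 124, 152), (346, 152, 181), (362, 183, 145), (363, 145, 63), (364, 63, 29)]
t 30.08 pos [ 486.2 -170.6   63.9] rpy [ 3.141e+00 -1.000e-03  1.000e-01] j [-0.34  0.01 -0.24  1.32 -0.    2.7 ] F [-7.   1.8  9.6] op 0.721 grip 20.5
shift [-56.5  -0.2  13.9] spin None
```

```bash
python3 -m handwheel '[[0,-8,0,-1,0],[0,-14,0,0,0],[0,-10,0,6,0],[0,0,0,10,0],[0,0,0,8,0],[0,2,0,1,0],[0,3,0,0,0],[0,2,0,0,0],[0,2,0,0,0],[0,0,0,0,0]]' 20
python3 est.py | grep -v '^\[[0-9]' |grep -v "^[0-9]* \["
```

```text
t: 30.92
position: [0.4638, -0.1726, 0.0385]
orientation: [-3.141, -0.0, 0.1]
wrist_force: [0.8, -0.2, -0.9]
opening: 0.72
grip_force: 22.2
183 255 258; 189 229 284; 195 220 292; 201 216 296; 207 215 296; 213 214 297; 219 213 298; 225 214 297; 231 218 293; 237 220 292; 243 217 296; 249 208 304; 255 203 309; 261 201 311; 267 199 313; 273 197 314; 279 196 317; 285 194 319; 
segments [(183, 278), (344, 364)] hue profile edges
[(141, 224, 181), (153, 160, 134), (154, 134, 107), (169, 112, 152), (170, 152, 209), (173, 227, 192), (177, 176, 198), (178, 198, 131), (182, 117, 133), (183, 133, 148), (200, 149, 164), (230, 143, 108), (235, 106, 125), (270, 131, 114), (277, 109, 75), (278, 75, 45), (343, 33, 68), (344, 68, 109), (348, 126, 169), (349, 169, 189), (362, 185, 148), (363, 148, 62), (364, 62, 31)]
t 30.97 pos [ 463.5 -172.7   38.5] rpy [-3.141  0.     0.1  ] j [-0.36 -0.03 -0.33  1.27  0.    2.68] F [-0.2  0.2 -0.5] op 0.726 grip 22.2
shift [-33.7  -0.  -11.4] spin None
```

```bash
python3 -m handwheel '[[0,1.5,0,0,0],[0,1.5,0,0,0],[0,1,0,0,0],[0,1,0,0,0],[0,0.5,0,-1.5,0],[0,0.7,0,-2,0],[0,0.7,0,-2,0],[0,0.8,0,-2,0],[0,0,0,0,0],[0,0,0,0,0]]' 20
python3 est.py | grep -v '^\[[0-9]' |grep -v "^[0-9]* \["
```

```text
t: 31.8
position: [0.4706, -0.172, 0.0464]
orientation: [3.142, 0.0, 0.1]
wrist_force: [-3.7, -0.9, -0.7]
opening: 0.727
grip_force: 22.3
191 235 275; 197 224 287; 203 218 293; 209 216 295; 215 215 295; 221 215 297; 227 214 297; 233 216 295; 239 220 290; 245 216 297; 251 209 304; 257 204 308; 263 202 310; 269 200 312; 275 198 314; 281 196 317; 
segments [(191, 273), (337, 363)] hue profile edges
[(152, 227, 177), (163, 162, 145), (164, 145, 108), (181, 118, 153), (182, 153, 170), (185, 184, 161), (189, 135, 107), (190, 107, 122), (191, 122, 142), (203, 150, 171), (214, 174, 158), (230, 141, 121), (232, 112, 97), (235, 104, 123), (272, 105, 76), (273, 76, 47), (274, 47, 30), (335, 32, 48), (336, 48, 104), (341, 126, 164), (342, 164, 180), (362, 176, 140), (363, 140, 60), (364, 60, 30)]
t 31.85 pos [ 470.6 -172.    46.3] rpy [-3.142  0.     0.1  ] j [-0.35 -0.02 -0.3   1.28 -0.    2.69] F [-4.  -0.5  0.8] op 0.722 grip 22.3
shift [-40.8  -0.1  -3.7] spin None
```

```bash
python3 -m handwheel '[[0,0.9,0,-2,0],[0,0.9,0,-1.8,0],[0,1,0,-1.6,0],[0,1,0,-1.5,0],[0,1.1,0,-1.4,0],[0,1.2,0,-1.3,0],[0,1.2,0,-1,0],[0,1.2,0,-1,0],[0,0,0,0,0],[0,0,0,0,0]]' 20
python3 est.py | grep -v '^\[[0-9]'
```

```text
t: 32.68
position: [0.4794, -0.1712, 0.058]
orientation: [3.142, -0.0, 0.1]
wrist_force: [-2.8, -0.0, -1.4]
opening: 0.72
grip_force: 22.4
317 252 259; 323 213 301; 329 195 319; 335 184 328; 341 177 337; 347 175 338; 353 177 336; 359 179 333; 365 181 331; 
segments [(202, 263), (317, 363)] hue profile edges
[(149, 228, 178), (175, 155, 112), (193, 116, 144), (213, 117, 157), (224, 170, 152), (225, 152, 133), (253, 116, 101), (262, 98, 67), (263, 67, 41), (316, 31, 73), (317, 73, 97), (319, 110, 129), (323, 123, 144), (362, 152, 120), (363, 120, 51), (364, 51, 33)]
t 32.73 pos [ 479.3 -171.2   57.9] rpy [ 3.142 -0.     0.1  ] j [-0.34 -0.   -0.27  1.31  0.    2.7 ] F [-2.4  0.4 -0.7] op 0.72 grip 22.4
shift [-49.5  -0.1   7.9] spin None
0 [193, 198, 205, 198, 216]
15 [170, 180, 195, 201, 235]
30 [150, 165, 189, 211, 261]
45 [136, 155, 189, 228, 290]
60 [128, 153, 197, 252, 320]
70 [128, 157, 206, 271, 338]
76 [131, 161, 213, 283, 348]
```

```bash
python3 -m handwheel '[[0,1.4,0,-1.8,0],[0,1.5,0,-1.7,0],[0,1.6,0,-1.5,0],[0,1.7,0,-1.4,0],[0,1.8,0,-1.2,0],[0,1.9,0,-1,0],[0,2,0,-0.8,0],[0,2,0,-0.6,0],[0,0,0,0,0],[0,0,0,0,0]]' 20
python3 est.py | grep -v '^\[[0-9]'|grep -v "^[0-9]* \["
```

```text
t: 33.57
position: [0.4932, -0.1697, 0.0678]
orientation: [-3.142, 0.0, 0.1]
wrist_force: [-0.4, -0.4, -0.5]
opening: 0.725
grip_force: 22.1
316 248 263; 322 211 302; 328 195 319; 334 185 329; 340 178 336; 346 174 338; 352 177 336; 358 179 334; 364 181 332; 370 183 183; 
segments [(0, 22), (24, 27), (203, 262), (316, 363)] hue profile edges
[(146, 228, 180), (193, 155, 132), (194, 132, 106), (202, 112, 128), (214, 132, 150), (215, 150, 168), (225, 171, 154), (226, 154, 132), (232, 129, 113), (262, 96, 52), (263, 52, 37), (315, 47, 98), (322, 126, 148), (362, 147, 117), (363, 117, 52), (364, 52, 29)]
t 33.62 pos [ 493.1 -169.8   67.8] rpy [-3.142  0.     0.1  ] j [-0.33  0.02 -0.22  1.33 -0.    2.71] F [-0.1 -0.2 -1.1] op 0.723 grip 22.1
shift [-63.4  -0.1  17.8] spin None
```

```bash
python3 -m handwheel '[[0,-10,0,0,0],[0,-14,0,2,0],[0,-4,0,6,0],[0,0,0,6,0],[0,0,0,4,0],[0,2,0,0,0],[0,2,0,0,0],[0,2,0,0,0],[0,2,0,-0.5,0],[0,2,0,-0.5,0]]' 20
python3 -m handwheel '[[0,2,0,-0.5,0],[0,2,0,-0.5,0],[0,2,0,-0.5,0],[0,2,0,-0.5,0],[0,2,0,-0.5,0],[0,1,0,-0.5,0],[0,0,0,0,0],[0,0,0,0,0],[0,0,0,0,0],[0,0,0,0,0]]' 20
python3 est.py | grep -v '^\[[0-9]'|grep -v "^[0-9]* \["
```

```text
t: 34.45
position: [0.4757, -0.1715, 0.051]
orientation: [3.142, -0.0, 0.1]
wrist_force: [-1.2, -1.0, -0.4]
opening: 0.722
grip_force: 22.1
t: 35.28
position: [0.486, -0.1705, 0.0538]
orientation: [-3.142, 0.0, 0.1]
wrist_force: [-4.3, 0.5, 1.3]
opening: 0.725
grip_force: 21.8
307 247 269; 313 215 299; 319 198 314; 325 190 324; 331 182 332; 337 176 337; 343 173 339; 349 176 337; 355 178 335; 361 180 332; 367 183 331; 
segments [(0, 4), (6, 6), (219, 259), (307, 363)] hue profile edges
[(152, 229, 180), (153, 180, 164), (188, 156, 132), (189, 132, 107), (209, 104, 127), (210, 127, 147), (216, 143, 123), (218, 109, 125), (222, 132, 158), (233, 154, 126), (259, 79, 43), (305, 31, 55), (306, 55, 94), (308, 105, 130), (313, 136, 196), (314, 196, 219), (316, 212, 166), (317, 166, 145), (362, 134, 108), (363, 108, 50), (364, 50, 28)]
t 35.33 pos [ 486.  -170.5   53.8] rpy [-3.142  0.     0.1  ] j [-0.34  0.01 -0.26  1.3   0.    2.7 ] F [-3.4  0.4  1. ] op 0.72 grip 21.8
shift [-56.3  -0.1   3.9] spin None
```

```bash
python3 -m handwheel '[[0,2,0,-0.3,0],[0,2,0,-0.3,0],[0,2,0,-0.3,0],[0,2,0,-0.3,0],[0,2,0,-0.3,0],[0,1,0,0,0],[0,0,0,0,0],[0,0,0,0,0],[0,0,0,0,0],[0,0,0,0,0]]' 20
python3 est.py | grep -v '^\[[0-9]'|grep -v "^[0-9]* \["
```

```text
t: 36.17
position: [0.4971, -0.1694, 0.0553]
orientation: [3.142, -0.0, 0.1]
wrist_force: [-2.4, -0.9, 0.7]
opening: 0.721
grip_force: 21.8
291 257 257; 297 221 291; 303 208 306; 309 197 317; 315 190 324; 321 183 330; 327 178 336; 333 174 339; 339 172 341; 345 174 338; 351 176 336; 357 179 333; 363 181 331; 369 183 329; 
segments [(0, 32), (239, 255), (292, 363)] hue profile edges
[(153, 229, 194), (154, 194, 165), (207, 141, 109), (231, 118, 143), (239, 149, 127), (247, 125, 110), (248, 110, 94), (255, 86, 65), (256, 65, 40), (290, 41, 61), (291, 61, 94), (292, 94, 114), (293, 114, 133), (299, 145, 218), (335, 220, 189), (336, 189, 133), (337, 133, 114), (362, 109, 88), (363, 88, 41)]
t 36.22 pos [ 497.1 -169.4   55.3] rpy [-3.142 -0.     0.1  ] j [-0.33  0.04 -0.23  1.3   0.    2.71] F [-1.9  0.1 -0. ] op 0.726 grip 21.8
shift [-67.4  -0.1   5.3] spin None
```

```bash
python3 - <<'E' | tail -8
from fit import *
f=lambda q:[px(q[0],q[1],q[2],0,.02)[1]-231.5,px(q[0],q[1],q[2],.047,.032)[1]-255.5,px(q[0],q[1],q[2],.068,.032)[1]-291]
g=lambda q:[px(q[0],q[1],q[2],0,.02)[1]-239,px(q[0],q[1],q[2],.047,.032)[1]-255.5,px(q[0],q[1],q[2],.068,.032)[1]-291]
for F in(f,g):
    s=least_squares(F,[-.01,p[2],.2],x_scale=[.01,.01,.1]); print(s.x,np.degrees(s.x[2]),s.cost)
print(p)
E
```

```text
[257.0, 250.0] [218, 239, 77, 27, 1260]
[256.0, 331.0] [172, 292, 170, 78, 9419]
292 249 265; 298 219 296; 304 206 307; 310 196 318; 316 189 325; 322 182 331; 328 177 336; 334 173 339; 340 172 340; 346 175 338; 352 177 336; 358 179 333; 364 181 331; 
segments [(0, 32), (239, 250), (252, 255), (292, 363)] hue profile edges
[(153, 229, 194), (154, 194, 169), (206, 157, 138), (207, 138, 108), (230, 104, 120), (231, 120, 144), (239, 147, 128), (248, 112, 95), (255, 92, 64), (256, 64, 41), (290, 42, 57), (291, 57, 95), (292, 95, 111), (293, 111, 133), (299, 143, 217), (335, 219, 187), (336, 187, 131), (337, 131, 115), (362, 107, 85), (363, 85, 38)]
[-0.01252682  0.09265822  0.01260385] 0.7221471742616987 9.693522803355793e-27
[-0.003899    0.11044834 -0.07778785] -4.456915772864751 1.2480410609320584e-25
[ 0.49706151 -0.16941155  0.05533589]
```

```bash
python3 - <<'E' | tail -5
from fit import *
for h in(.009,.013,.017):
    def P(q,z,r):
        th,d=q; return px(np.sin(th)*d*-1*-1*(-1),p[2]+h+np.cos(th)*d,th,z,r)[1]
    f=lambda q:[P(q,0,.02)-239,P(q,.047,.032)-255.5,P(q,.068,.032)-291]
    s=least_squares(f,[.2,-.01],x_scale=[.1,.01]); print(h,np.degrees(s.x[0]),s.x[1],np.round(s.fun,1))
E
```

```text
segments [(0, 32), (239, 255), (292, 363)] hue profile edges
[(153, 228, 194), (154, 194, 168), (206, 155, 130), (207, 130, 106), (230, 104, 120), (231, 120, 143), (239, 149, 127), (255, 89, 63), (256, 63, 44), (291, 55, 95), (292, 95, 116), (293, 116, 132), (299, 142, 218), (335, 219, 188), (336, 188, 131), (337, 131, 115), (362, 106, 89), (363, 89, 40)]
0.009 -6.884219628533598 0.06810767481505246 [-0.2 -4.8  2.6]
0.013 -6.855006653562262 0.06296291412991996 [ 0.1 -4.3  2.3]
0.017 -6.791331115996187 0.057730790512319635 [ 0.3 -4.   2.1]
```

```bash
python3 -m handwheel '[[0,-6,0,0,0],[0,-12,0,0,0],[0,-12,0,0,0],[0,-8,0,2,0],[0,-2,0,4,0],[0,0,0,3,0],[0,0,0,1,0],[0,0,0,0,0],[0,0,0,0,0],[0,0,0,0,0]]' 20
python3 - <<'E'
from h import *
import cv2
to(.455,-.172,.03)
im=bot.grab_frame("scene"); hsv=cv2.cvtColor(im,cv2.COLOR_RGB2HSV); m=cv2.inRange(hsv,(3,130,30),(17,255,255))
m[:150]=0;m[260:]=0;m[:,:225]=0;m[:,310:]=0
for r in np.where(m.any(1))[0]:
    x=np.where(m[r])[0]; print(r,x.min(),x.max(),len(x),end="; ")
c=bot.calibration("scene"); s=bot.read_state(); p=s["position"]; yaw=.1
def pr(q): u=c["K"]@(c["world_to_cam"]@np.r_[q,1])[:3]; return np.round(u[:2]/u[2],1)
print()
for d in (0,.012,.024):
  for th in (0,15,30):
    t=np.radians(th); a=np.array([-np.sin(t)*np.cos(yaw),-np.sin(t)*np.sin(yaw),np.cos(t)]); b=p+[-.0125*np.cos(yaw),-.0125*np.sin(yaw),.013]+a*d
    print(d,th,"foot",pr(b-.057*a),"band",pr(b),"rim",pr(b+.011*a))
E
```

```text
t: 37.15
position: [0.4576, -0.1733, 0.0454]
orientation: [-3.142, -0.0, 0.1]
wrist_force: [0.3, 0.8, -0.7]
opening: 0.723
grip_force: 22.1
t 37.15 pos [ 457.6 -173.3   45.4] rpy [-3.142 -0.     0.1  ] j [-0.36 -0.04 -0.33  1.28  0.    2.68] F [ 0.3  0.8 -0.7] op 0.723 grip 22.1
shift [-2.5 -1.6 15.4] spin None
150 232 233 2; 151 232 233 2; 152 232 233 2; 153 232 233 2; 154 231 233 3; 155 231 234 4; 156 232 234 3; 193 291 299 3; 194 291 298 6; 195 291 307 9; 196 291 307 11; 197 247 306 22; 198 244 305 28; 199 243 304 25; 200 242 302 23; 201 241 301 23; 202 240 260 21; 203 239 261 23; 204 238 263 26; 205 237 263 27; 206 237 264 28; 207 237 264 28; 208 237 265 29; 209 237 266 30; 210 237 265 29; 211 237 265 29; 212 238 265 28; 213 238 264 27; 214 238 263 26; 215 240 262 23; 216 241 260 20; 217 243 258 16; 218 245 255 11; 220 263 263 1; 221 262 263 2; 222 260 263 4; 223 258 263 6; 224 244 263 17; 225 244 263 20; 226 245 264 20; 227 245 264 20; 228 245 264 20; 229 245 263 19; 230 245 263 19; 231 246 263 18; 232 246 262 17; 233 247 261 15; 234 248 260 13; 235 249 258 10; 236 252 255 4; 
0 0 foot [254.2 233.7] band [253.4 214.2] rim [253.2 210.3]
0 15 foot [258.4 229.5] band [253.4 214.2] rim [252.4 211.1]
0 30 foot [262.3 224.4] band [253.4 214.2] rim [251.6 212.1]
0.012 0 foot [254.  229.7] band [253.2 209.9] rim [253.  205.9]
0.012 15 foot [257.4 226.4] band [252.3 210.8] rim [251.2 207.6]
0.012 30 foot [260.5 222.3] band [251.4 211.9] rim [249.5 209.8]
0.024 0 foot [253.8 225.7] band [253.  205.6] rim [252.9 201.5]
0.024 15 foot [256.4 223.2] band [251.1 207.4] rim [250.  204.1]
0.024 30 foot [258.7 220.2] band [249.3 209.6] rim [247.4 207.5]
```

The scene mask puts the cup about 5° from upright over the pad, with its foot about 9 mm above it. I'll lower it to contact.

```bash
python3 -m handwheel '[[0,0,0,2,0],[0,0,0,2,0],[0,0,0,1,0],[0,0,0,1,0],[0,0,0,1,0],[0,0,0,1,0],[0,0,0,0,0],[0,0,0,0,0],[0,0,0,0,0],[0,0,0,0,0]]' 20
```

```text
t: 38.03
position: [0.4573, -0.1734, 0.0375]
orientation: [3.142, -0.0, 0.1]
wrist_force: [-0.3, 0.4, -1.2]
opening: 0.718
grip_force: 22.1
```

```bash
python3 -m handwheel '[[0,0,0,1,0],[0,0,0,1,0],[0,0,0,1,0],[0,0,0,0,0],[0,0,0,0,0],[0,0,0,0,0],[0,0,0,0,0],[0,0,0,0,0],[0,0,0,0,0],[0,0,0,0,0]]' 20 | grep -E "pos|force"
python3 - <<'E'
from h import *
import cv2
im=bot.grab_frame("scene"); hsv=cv2.cvtColor(im,cv2.COLOR_RGB2HSV); m=cv2.inRange(hsv,(3,130,30),(17,255,255))
m[:200]=0;m[260:]=0;m[:,:225]=0;m[:,280:]=0
for r in np.where(m.any(1))[0]:
    x=np.where(m[r])[0]; print(r,x.min(),x.max(),end="; ")
c=bot.calibration("scene")
def pr(q): u=c["K"]@(c["world_to_cam"]@np.r_[q,1])[:3]; return np.round(u[:2]/u[2],1)
p=bot.read_state()["position"]; b=p+[-.0125,-.001,0]; a=np.linspace(0,6.28,60)
for z in (.004,.007,.01,.014): print(z,"foot bottom row if at z:",max(pr([b[0]+.02*np.cos(t),b[1]+.02*np.sin(t),z])[1] for t in a))
E
```

```text
position: [0.4574, -0.1734, 0.0345]
wrist_force: [0.3, 0.9, 1.7]
grip_force: 22.3
201 247 258; 202 244 259; 203 244 259; 204 242 259; 205 241 260; 206 240 260; 207 239 261; 208 238 263; 209 238 263; 210 237 264; 211 237 264; 212 237 265; 213 237 266; 214 237 266; 215 238 265; 216 238 265; 217 238 264; 218 239 263; 219 240 262; 220 241 260; 221 243 258; 222 245 255; 224 263 263; 225 262 264; 226 260 264; 227 243 263; 228 244 263; 229 244 264; 230 245 264; 231 245 264; 232 245 264; 233 245 264; 234 246 263; 235 246 262; 236 246 262; 237 247 261; 238 248 259; 239 250 258; 0.004 foot bottom row if at z: 239.2
0.007 foot bottom row if at z: 238.2
0.01 foot bottom row if at z: 237.2
0.014 foot bottom row if at z: 235.9
```

```bash
python3 -m handwheel '[[0,0,0,1,0],[0,0,0,1,0],[0,0,0,0,0],[0.76,0,0,0,0],[0.78,0,0,0,0],[0.8,0,0,0,0],[0.85,0,0,0,0],[0.9,0,0,0,0],[1,0,0,0,0],[1,0,0,0,0]]' 20
python3 -m handwheel '[[1,0,0,0,0],[1,0,0,0,0],[1,0,0,0,0],[1,0,0,-4,0],[1,0,0,-8,0],[1,0,0,-14,0],[1,0,0,-20,0],[1,0,0,-25,0],[1,0,0,-25,0],[1,0,0,-20,0]]' |grep -E "pos|force|^t"
cat > chk.py <<'E'
from h import *
import cv2
to(.455,-.172,.03)
im=bot.grab_frame("scene"); hsv=cv2.cvtColor(im,cv2.COLOR_RGB2HSV); m=cv2.inRange(hsv,(3,130,30),(17,255,255))
m[:170]=0;m[260:]=0;m[:,:225]=0;m[:,300:]=0
for r in np.where(m.any(1))[0]:
    x=np.where(m[r])[0]; print(r,x.min(),x.max(),end="; ")
c=bot.calibration("scene")
def pr(q): u=c["K"]@(c["world_to_cam"]@np.r_[q,1])[:3]; return u[:2]/u[2]
a=np.linspace(0,6.28,90); b=np.array([.445,-.1745])
for z,r in ((.004,.02),(.014,.02),(.072,.0315)):
    q=np.array([pr([b[0]+r*np.cos(t),b[1]+r*np.sin(t),z]) for t in a]); print("\nmodel",z,q.min(0).round(1),q.max(0).round(1))
E
python3 chk.py
```

```text
t: 39.75
position: [0.4572, -0.1734, 0.0323]
orientation: [-3.142, 0.0, 0.1]
wrist_force: [-0.7, -0.0, 0.0]
opening: 0.998
grip_force: 0.0
t: 40.58
position: [0.4575, -0.1735, 0.1511]
wrist_force: [0.7, -0.6, -0.2]
grip_force: 0.0
t 40.58 pos [ 457.5 -173.5  151.1] rpy [ 3.141e+00 -2.000e-03  1.000e-01] j [-0.36 -0.08 -0.16  1.49 -0.    2.68] F [ 0.7 -0.6 -0.2] op 1.001 grip 0.0
shift [ -2.6  -1.8 121.1] spin None
193 291 299; 194 291 298; 195 291 298; 196 291 299; 197 292 299; 198 293 299; 199 297 299; 200 298 299; 201 249 299; 202 246 262; 203 244 263; 204 243 264; 205 242 266; 206 241 266; 207 240 267; 208 240 268; 209 239 268; 210 239 268; 211 239 268; 212 239 268; 213 240 268; 214 240 268; 215 240 267; 216 241 266; 217 242 265; 218 243 263; 219 246 261; 220 249 258; 224 264 265; 225 244 265; 226 244 264; 227 245 264; 228 245 264; 229 246 264; 230 245 264; 231 245 264; 232 246 264; 233 246 264; 234 246 263; 235 246 263; 236 247 262; 237 247 262; 238 249 260; 239 251 259; 
model 0.004 [245.  226.8] [263.1 239.2]

model 0.014 [244.8 223.4] [263.  235.9]

model 0.072 [238.2 200. ] [268.  219.2]
```

```bash
python3 -c "
from plant import bot
print(bot.sign_off())"
```

```text
the job is handed in; nothing more can be done
None
```

I pulled the orange cup from the dock, tipped both spacers into the tray, stood the empty cup upright on the pad, and handed the job in at about 41 s; the last camera check matched that, but the hand-in returned no verdict.

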